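# Power up the hi-fi in order

## Robot

A 6-joint arm with a two-finger parallel gripper is mounted at the origin on the work surface. World frame = base frame: x ahead of the robot, y to its left, z up, the work surface at z = 0. Lengths are in m, angles in degrees, forces in N, time in s.
With the tool pointing down it reaches from about 0.275 to 0.75 m from the base axis. Payload 10.2 kg.
Tool frame: the origin (TCP) lies midway between the tips of the shut fingers; the grasp point (between the pads) lies 19 mm behind it; z points along the fingers, y is the line along which they close (so a half turn about z gives the same grasp; the last joint's range is limited). The gripper opens to 85 mm and grips with 20 to 120 N. Pads are 22 mm wide; open, the fingers measure 114 mm over their backs; the gripper's body (76 mm by 85 mm) begins 54 mm behind the grasp point. The pads swing forward as they close: fully open they stand 13 mm farther back than shut.
Start: joints at [62.2, 17.928, 85.812, -0, 76.261, -12.8], TCP at [0.136, 0.507, 0.231] pointing down, gripper open.
Joint ranges: [-168.41, 168.41], [-55.51, 124.54], [10.69, 146.95], [-70.63, 250.63], [1, 178], [-165.06, 165.06]. Speed limits (degrees/s): [136.94, 136.94, 172.46, 180, 180, 180].

## Interface

Orientations are given as a 3x3 rotation matrix whose columns are the frame's x, y, z axes.
In Python, from workcell import sensors, imaging, r gives the robot as it stands. The module is installed in compiled form; this text tells all that it offers.
- The arm moves only by the shell command python3 -m inch 'ROWS' [FORCE]. ROWS is JSON, a list that holds one entry, the list of rows, each a list of 5 numbers: the shift along the tool's x, y, z in cm, then the turn about the tool's z in degrees, then the finger opening in cm, from 0 to 8.54. In form: [[[tx, ty, tz, twist, claw], ...]]. A call has 1 to 20 rows; each row shifts and turns the commanded pose from where the row before left it, along the tool's axes as they then stand; what a row does not reach is not made up. A row lasts 1/10 s, in which the tool goes at most 50 mm and 8.59 degrees, less where a joint would pass 70% of its speed; a pose out of reach is approached as far as the arm can. A call with a gripper value outside its range is refused whole. The fingers move at their own pace and stop on an object; FORCE is the grip in N (left out, the last holds). Time passes only in rows, so rows that do not move let the fingers close. It gives the time, the measured TCP pose, the force, the opening and the grip force at its end, in the units of the state.
- sensors.state(): the state, without advancing time (a new reading comes with each control period).
- imaging.get_image(name): name is "scene" or "top"; returns a dict with "img" (420x560x3 uint8, red, green, blue), "vertical_fov" (degrees; the focal length in pixels is half the picture's height over the tangent of half this angle, whatever the lens; pixels are square), "cx", "cy" (the principal point, pixels), "k1" (the pictures are not rectified: a ray, as slopes to the right and down, at radius r is drawn at 1 + k1 r^2 times it, then the intrinsics apply), "extrinsics" (4x4, takes a point from camera to world coordinates). Camera axes: x right, y up, looking along -z (the intrinsics and any distortion apply to the point x, -y, -z); pixel columns grow to the right and rows downward; lengths in m; the calibration is good to about 2 mm. A picture is of the moment at which its call begins. There is no depth.
- r.finish_job(): hands the job in; it is judged then, once.
The state is a dict: "time": time; "joint_pos": joint angles; "qd": joint speeds; "joint_efforts": joint torques, N m; "ee_pos": TCP position; "orientation": TCP orientation; "ft_force": force on the tool from outside, world axes, zero at the start; "moment": the same for the moment, N m; "gripper_width": finger opening in m; "grasp_force": force on a finger pad.
Only numpy, scipy, OpenCV 4.12 (cv2) and the standard library are available. Lean on these libraries where they do the work, as an engineer would, in place of code of your own. Each camera call takes 0.05 s, during which the arm holds its last target. There are 200 camera calls.

## Task

Switch on the little hi-fi from source to loudspeakers by pressing each control fully in: first the round power key of the disc player, then the round power key of the preamplifier, and last the raised front half of the power amplifier's rocker. Only press: do not lift, tip or shove the boxes, and leave the disc player's bar key, the volume knob and everything else on the table as they are.

Things in the scene. Friction and masses are not known exactly. Their poses are not given: they have to be found in the camera images.
- player: disc player: dark steel box, 140 mm (own x) by 120 mm (own y), flat lid at 45 mm height, a round glass disc window on the lid; loose on rubber feet, about 0.7 kg. Origin: centre of its underside; z up; -x is its front edge, which faces roughly to the robot and carries both keys. The three boxes stand side by side in any order
- player_power (a joint): disc player's power key: round aluminium latching push key, 26 mm across, standing 12 mm proud of the lid. 0 = out (off), 0.007 m = fully in (on). A steady push of about 3.5 N moves it straight down; it stays where it is left, no spring.
- player_power_spot (a point): centre of the top of the disc player's round power key when it is out (fixed to the box, does not sink with the key): 57 mm above the table, at own x -46 mm, y -35 mm
- player_eject (a joint): disc player's other key, a bar 14 by 42 mm (long side along own y), centred at own x -46 mm, y +28 mm, 12 mm proud, same travel (0 out, 0.007 m in). To be left out
- preamp: preamplifier: dark steel box, 120 mm (own x) by 180 mm (own y), flat lid at 55 mm height, the widest of the three, with the big volume knob; loose on rubber feet, about 1.1 kg. Origin: centre of its underside; z up; -x is its front
- preamp_power (a joint): preamplifier's power key: round aluminium latching push key, 26 mm across, standing 12 mm proud of the lid. 0 = out (off), 0.007 m = fully in (on). A steady push of about 3.5 N moves it straight down; it stays where it is left, no spring.
- preamp_power_spot (a point): centre of the top of the preamplifier's round power key when it is out (fixed to the box): 67 mm above the table, at own x 0, y +57 mm
- volume (a joint): volume knob on the preamplifier's lid, 44 mm across, 22 mm high, centred at own x 0, y -55 mm; rad, 0 = minimum stop, grows clockwise. To be left at 0
- amp: power amplifier: dark steel box 130 by 130 mm, lid at 85 mm height, the tallest of the three, cooling fins on both flanks; loose on rubber feet, about 2.2 kg. Origin: centre of its underside; z up; -x is its front, roughly to the robot
- amp_rocker (a joint): rocker in the middle of the amplifier's lid: a flat aluminium see-saw plate 70 mm (own x) by 28 mm by 8 mm, hinged across its middle 98 mm above the table. 0 = off, front (-x) half raised; 0.34 rad = fully over (on), front half down. Stiff hinge of 0.06 N m (about 3 N at 20 mm from the hinge); stays where it is left
- amp_rocker_spot (a point): point on top of the raised front half of the rocker in its off position, 26 mm in front of the hinge, 106.5 mm above the table (fixed to the box); at full on the plate's top at this point is about 9 mm lower
- weight: brass record weight 30 mm across and 24 mm high with a narrower neck, standing loose on the preamplifier's lid between knob and power key; origin at its underside
- mug: white mug, 80 mm across, 90 mm high, handle at own +y; origin at its underside
- remote: black remote control 44 by 165 by 16 mm, lying behind the boxes; origin at its underside
- case: grey glasses case 60 by 155 by 35 mm, lying behind the boxes; origin at its underside
- plant: small plant in a terracotta pot, 92 mm across, about 160 mm high; origin at its underside
- candle: amber jar with metal lid, 72 mm across, 85 mm high; origin at its underside
- books: two stacked books, 130 by 200 mm, 40 mm high in all; origin at the underside
Things that resemble listed ones, but are neither listed nor needed, are in the scene too. Leave any green look-alike of the candle alone.

How it is judged (in metres and radians):
On the way, in this order (a step that is already met when the one before it is completed fails the run):
1. the disc player's power key is fully in (value of joint player_power above 0.005 m), for 0.1 s.
2. the preamplifier's power key is fully in (value of joint preamp_power above 0.005 m), for 0.1 s.
3. the power amplifier's rocker is pressed over (value of joint amp_rocker above 0.27 rad), for 0.1 s.
At the end, for the whole second after the job is handed in: both round keys in over 5 of 7 mm, rocker over 0.27 of 0.34 rad, bar key in under 3 mm, volume within 0.25 rad of its stop; boxes at rest, upright (0.1 rad), on the table (12 mm), within 30 mm of their start; other things within 30 mm of their start and upright (0.3 rad) (value of joint each of player_power, preamp_power above 0.005 m and value of joint amp_rocker above 0.27 rad and value of joint player_eject below 0.003 m and value of joint volume below 0.25 rad and distance of each of player, preamp, amp, weight, mug, remote, case, plant, candle, books from where it was at the start of the episode below 0.03 m and height (world z) of each of player, preamp, amp below 0.012 m and angle between each of player, preamp, amp's own z axis and vertical below 0.1 rad and linear speed of each of player, preamp, amp below 0.02 m/s and angle between each of weight, mug, remote, case, plant, candle, books's own z axis and vertical below 0.3 rad); the robot touches nothing.
It fails at once if the preamplifier is switched on before the disc player is on (value of joint preamp_power above 0.003 m and value of joint player_power below 0.005 m).
It fails at once if the power amplifier is switched on before the preamplifier is on (value of joint amp_rocker above 0.1 rad and value of joint preamp_power below 0.005 m).
It fails at once if the bar key is pushed (3 mm) or the volume knob turned up (0.25 rad) (value of joint player_eject above 0.003 m or value of joint volume above 0.25 rad).
It fails at once if a hi-fi box is lifted (12 mm), tipped (0.1 rad) or shoved (30 mm) (height (world z) of any of player, preamp, amp above 0.012 m or angle between any of player, preamp, amp's own z axis and vertical above 0.1 rad or distance of any of player, preamp, amp from where it was at the start of the episode above 0.03 m).
It fails at once if another thing on the table is moved over 30 mm or tipped over 0.3 rad (distance of any of weight, mug, remote, case, plant, candle, books from where it was at the start of the episode above 0.03 m or angle between any of weight, mug, remote, case, plant, candle, books's own z axis and vertical above 0.3 rad).
It also fails if it takes over 53 s, if anything falls off the work surface, if the arm or the gripper's body presses on something with over 40 N, if the wrist force passes 120 N, or if a joint passes its speed limit or range.

## Working session

There is one attempt and no reset: what is moved stays moved. The work goes in short steps, Python scripts to look and compute and a shell command to move; the robot and the scene stay as the last step left them, time stands still between calls to the robot, and variables do not carry over. Pictures are saved under pics/ and viewed, at most 10 in all, crops included, and the job is handed in when it is done.

```bash
mkdir -p pics; cat > h.py <<'E'
import numpy as np, cv2
from workcell import sensors, imaging, r
def cam(n):
    return imaging.get_image(n)
def K(d):
    f=d["img"].shape[0]/2/np.tan(np.radians(d["vertical_fov"]/2))
    return np.array([[f,0,d["cx"]],[0,f,d["cy"]],[0,0,1.]]), np.array([d["k1"],0,0,0,0.])
def ray(d,uv):
    k,D=K(d); s=cv2.undistortPoints(np.array([[uv]],float),k,D)[0,0]
    T=np.array(d["extrinsics"]); return T[:3,3], T[:3,:3]@np.array([s[0],-s[1],-1])
def at(d,uv,z):
    o,v=ray(d,uv); return o+v*(z-o[2])/v[2]
def proj(d,p):
    k,D=K(d); T=np.array(d["extrinsics"]); c=T[:3,:3].T@(np.array(p)-T[:3,3])
    return cv2.projectPoints(np.array([[c[0],-c[1],-c[2]]]),np.zeros(3),np.zeros(3),k,D)[0][0,0]
E
python3 - <<'E'
from h import *
import pickle
for n in("scene","top"):
    d=cam(n); pickle.dump(d,open(n+".pkl","wb")); cv2.imwrite(f"pics/{n}.png",cv2.resize(d["img"][:,:,::-1],(800,600),interpolation=cv2.INTER_CUBIC)); print(np.round(d["extrinsics"],3),d["vertical_fov"],d["k1"])
s=sensors.state(); print(s["time"],s["ee_pos"],np.round(s["orientation"],3),s["gripper_width"])
E
```

```text
[[-0.859 -0.344  0.379  1.122]
 [ 0.512 -0.6    0.615  0.821]
 [ 0.016  0.722  0.691  1.101]
 [ 0.     0.     0.     1.   ]] 49.76505567344598 -0.11672196411607375
[[ 0.017  0.995 -0.101  0.421]
 [-1.     0.018  0.003 -0.054]
 [ 0.004  0.101  0.995  1.47 ]
 [ 0.     0.     0.     1.   ]] 57.37329139176101 -0.09048140897318138
0.1 [0.13579778 0.50691156 0.23082719] [[-0.966  0.259 -0.   ]
 [ 0.259  0.966 -0.001]
 [ 0.    -0.001 -1.   ]] 0.08541592277106066
```

View pics/top.png

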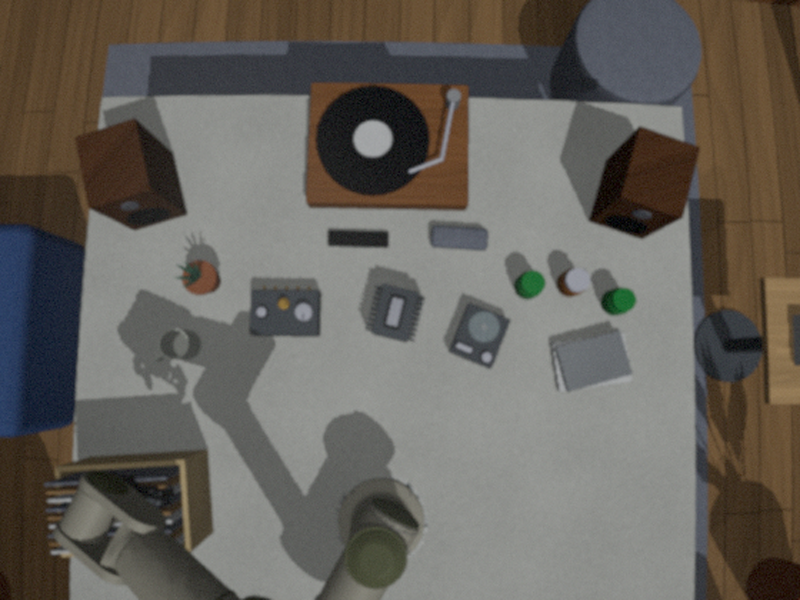

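View pics/scene.png

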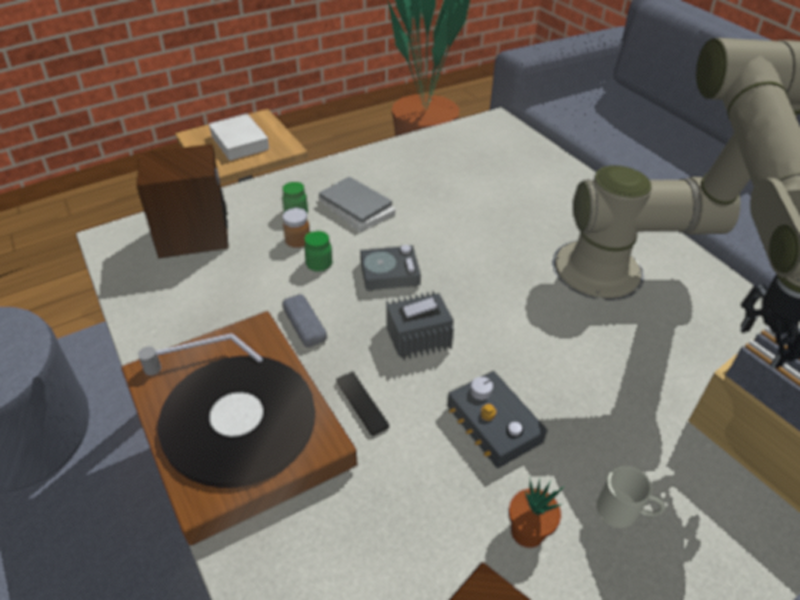

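Top view (800-px scale): the player is at (480,335), with its round power key at (487,357), its bar key at (463,348) and the glass window at (484,326). The amp is at (396,312) with its rocker at (395,312). The preamp is at (285,312).

Candidates for the preamp key are the small round key at (262,312), the knob at (303,312) and the brass weight at (283,303). By the description it is the small one at own +y. For the player key, the round one on own -y is the key and the bar is not.

Next I'll take a close crop with measured blobs.

```bash
python3 - <<'E'
from h import *
import pickle
d=pickle.load(open("top.pkl","rb")); im=d["img"]
hsv=cv2.cvtColor(im,cv2.COLOR_RGB2HSV); g=cv2.cvtColor(im,cv2.COLOR_RGB2GRAY)
x0,x1,y0,y1=165,365,180,265
out=cv2.resize(im[y0:y1,x0:x1,::-1],None,fx=4,fy=4,interpolation=cv2.INTER_CUBIC)
# box outlines: dark regions
m=((g<105)).astype(np.uint8)
for name,(u,v),h in(("preamp",(200,218),.055),("amp",(277,218),.085),("player",(335,234),.045)):
    x,y=u-36,v-36
    sub=(g[y:y+72,x:x+72]); 
    # bright neutral blobs within 25 px
    print(name)
    b=((sub>125)).astype(np.uint8); n,l,st,c=cv2.connectedComponentsWithStats(b)
    for i in range(1,n):
        if 8<st[i,4]<250:
            w=l==i; yy,xx=np.nonzero(w); wt=sub[w].astype(float)-100
            cu=(x+(xx*wt).sum()/wt.sum(), y+(yy*wt).sum()/wt.sum())
            print("  blob",np.round(cu,1),st[i,2:],np.round(at(d,cu,h+.012),4),sub[w].max())
            cv2.circle(out,(int((cu[0]-x0+.5)*4),int((cu[1]-y0+.5)*4)),3,(0,0,255),-1)
cv2.imwrite("pics/crop.png",out)
E
```

```text
preamp
  blob [212.  217.9] [11 11 98] [0.5445 0.2102 0.067 ] 152
  blob [182.5 218. ] [ 6  5 26] [0.5422 0.3198 0.067 ] 153
amp
  blob [275.9 218.1] [ 10  18 111] [ 0.5453 -0.0255  0.097 ] 146
player
  blob [324.6 243.2] [10  6 31] [ 0.4595 -0.2055  0.057 ] 152
  blob [340.3 249.7] [ 6  6 28] [ 0.4364 -0.2639  0.057 ] 155
```

View pics/crop.png

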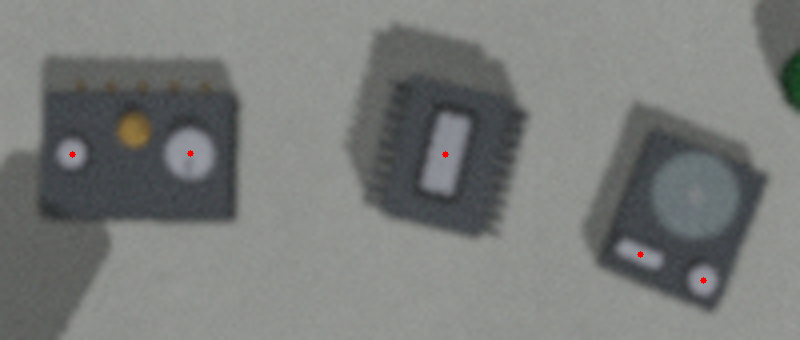

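The crop confirms the choices. In crop pixels, the player's round key is at (703,280) with its bar at (640,254), the preamp key is at (72,154), well clear of the weight at (134,130) and knob at (190,153), and the rocker is centred at (445,154). Key-to-bar distance measures 62.8 mm against an expected 63. I'll go to the player key with the fingers shut.

```bash
python3 -m inch '[[[-2,-2.8,0,0,0],[-2,-2.8,0,0,0],[-2,-2.8,0,0,0],[-2,-2.8,0,0,0],[-2,-2.8,0,0,0],[-2,-2.8,0,0,0],[-2,-2.8,0,0,0],[-2,-2.8,0,0,0],[-2,-2.8,0,0,0],[-2,-2.8,0,0,0],[-2,-2.8,0,0,0],[-2,-2.8,0,0,0]]]' 
python3 -m inch '[[[-2,-2.8,0,0,0],[-2,-2.8,0,0,0],[-2,-2.8,0,0,0],[-2,-2.8,0,0,0],[-2,-2.8,0,0,0],[-2,-2.8,0,0,0],[-2,-2.8,0,0,0],[-2,-2.8,0,0,0],[-2,-2.8,0,0,0],[-2,-2.8,0,0,0],[-2,-2.8,0,0,0],[-2,-2.8,0,0,0],[-1,0.5,0,0,0],[0,0,0,0,0]]]'
python3 - <<'E'
from h import *
import pickle
d=pickle.load(open("top.pkl","rb")); im=d["img"]; g=cv2.cvtColor(im,cv2.COLOR_RGB2GRAY)
# rocker yaw
b=np.zeros_like(g); b[205:232,265:288]=(g[205:232,265:288]>118)
n,l,st,c=cv2.connectedComponentsWithStats(b); i=l[218,276]; yy,xx=np.nonzero(l==i)
p=np.array([at(d,(x,y),.1)[:2] for x,y in zip(xx,yy)]); w,V=np.linalg.eigh(np.cov(p.T)); a=V[:,1]*-np.sign(V[0,1]); c=p.mean(0)
print("rocker",c,a,"spot",c+.026*a)
# second view check of keys
s=pickle.load(open("scene.pkl","rb"))
for q in ([.4364,-.2639,.057],[.5422,.3198,.067],[*(c+.026*a),.1065]): print(proj(s,q)*800/560)
E
```

```text
time: 1.3
ee_pos: [0.2808, 0.1191, 0.2313]
orientation: [[-0.966, 0.259, 0.0], [0.259, 0.966, 0.0], [-0.0, 0.0, -1.0]]
ft_force: [0.3, 0.7, 0.3]
gripper_width: -0.0002
grasp_force: 0.0
time: 2.7
ee_pos: [0.437, -0.2638, 0.2306]
orientation: [[-0.966, 0.259, -0.001], [0.259, 0.966, 0.001], [0.001, 0.001, -1.0]]
ft_force: [-0.4, 0.6, -0.3]
gripper_width: -0.0002
grasp_force: 0.0
rocker [ 0.54521698 -0.02556496] [-0.9728227   0.23155128] spot [ 0.51992359 -0.01954462]
[405.87020084 248.05496221]
[515.3829323  427.41587672]
[431.3095804  303.18798493]
```

The scene view agrees with the triangulated points: keys at (406,249) and (515,428), rocker front at (431,303). Now I'll descend to just above the key.

```bash
python3 -m inch '[[[0,0,3,0,0],[0,0,3,0,0],[0,0,3,0,0],[0,0,3,0,0],[0,0,3,0,0],[0,0,1,0,0],[0,0,0.5,0,0],[0,0,0,0,0],[0,0,0,0,0]]]'
python3 -m inch '[[[0,0,0.2,0,0],[0,0,0.2,0,0],[0,0,0.2,0,0],[0,0,0.2,0,0],[0,0,0.1,0,0],[0,0,0,0,0]]]'
```

```text
time: 3.6
ee_pos: [0.4371, -0.2643, 0.0676]
orientation: [[-0.966, 0.259, 0.002], [0.259, 0.966, -0.002], [-0.002, -0.001, -1.0]]
ft_force: [0.2, -0.2, -0.5]
gripper_width: 0.0
grasp_force: 0.0
time: 4.2
ee_pos: [0.4365, -0.2639, 0.0571]
orientation: [[-0.966, 0.259, -0.0], [0.259, 0.966, 0.0], [0.0, 0.0, -1.0]]
ft_force: [0.3, 0.5, -0.0]
gripper_width: -0.0001
grasp_force: 0.0
```

```bash
python3 -m inch '[[[0,0,0.15,0,0],[0,0,0.15,0,0],[0,0,0,0,0]]]'; python3 -m inch '[[[0,0,0.15,0,0],[0,0,0.15,0,0],[0,0,0.05,0,0],[0,0,0,0,0],[0,0,0,0,0]]]'
```

```text
time: 4.5
ee_pos: [0.4367, -0.2641, 0.0543]
orientation: [[-0.966, 0.259, 0.0], [0.259, 0.966, -0.0], [-0.0, -0.0, -1.0]]
ft_force: [0.7, -0.9, 0.2]
gripper_width: 0.0001
grasp_force: 0.4
time: 5.0
ee_pos: [0.4366, -0.264, 0.0507]
orientation: [[-0.966, 0.259, 0.0], [0.259, 0.966, -0.0], [-0.0, -0.0, -1.0]]
ft_force: [0.5, -0.7, 0.5]
gripper_width: 0.0005
grasp_force: 0.5
```

```bash
python3 -m inch '[[[0,0,0.1,0,0]]]'; python3 -m inch '[[[0,0,0.05,0,0]]]';python3 - <<'E'
from h import *
d=cam("scene"); cv2.imwrite("pics/c2.png",cv2.resize(d["img"][150:215,235:325,::-1],None,fx=8,fy=8,interpolation=cv2.INTER_CUBIC))
E
```

```text
time: 5.1
ee_pos: [0.4366, -0.264, 0.0499]
orientation: [[-0.966, 0.259, 0.0], [0.259, 0.966, -0.0], [-0.0, -0.0, -1.0]]
ft_force: [-1.6, 0.7, 12.3]
gripper_width: -0.0001
grasp_force: 6.7
time: 5.2
ee_pos: [0.4367, -0.2641, 0.0499]
orientation: [[-0.966, 0.259, 0.0], [0.259, 0.966, -0.0], [-0.0, -0.0, -1.0]]
ft_force: [-2.4, 1.7, 14.3]
gripper_width: -0.0002
grasp_force: 7.3
```

View pics/c2.png

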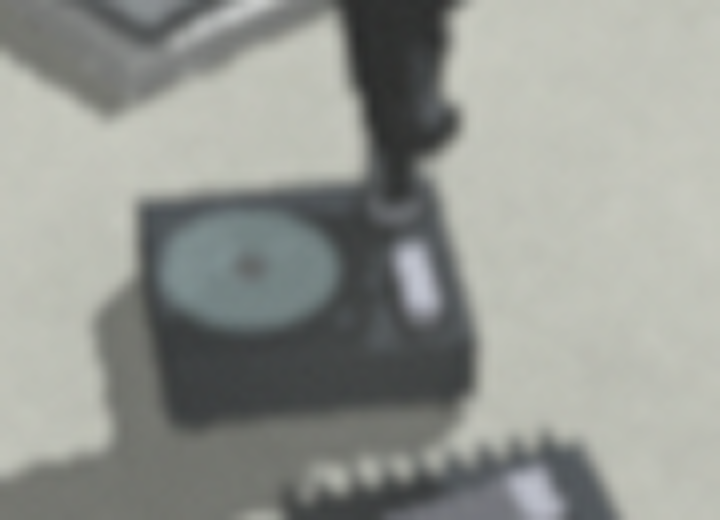

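The fingertip sits on the round key at (395,205) of the crop, the bar stays proud at (418,280), and the end stop was felt at z=0.0499 with 14 N, so the player key is fully in. Next I'll lift and go to the preamp key: tool shift +4.9 cm in x, +59.1 cm in y.

```bash
python3 -m inch '[[[0,0,-1,0,0],[0,0,-3,0,0],[0,0,-4,0,0],[0,0,-4,0,0],[0,0,-3.5,0,0]]]'
python3 -m inch '[[[0.25,3,0,0,0],[0.25,3,0,0,0],[0.25,3,0,0,0],[0.25,3,0,0,0],[0.25,3,0,0,0],[0.25,3,0,0,0],[0.25,3,0,0,0],[0.25,3,0,0,0],[0.25,3,0,0,0],[0.25,3,0,0,0],[0.25,3,0,0,0],[0.25,3,0,0,0],[0.25,3,0,0,0],[0.25,3,0,0,0],[0.25,3,0,0,0],[0.25,3,0,0,0],[0.25,3,0,0,0],[0.25,3,0,0,0],[0.25,3,0,0,0],[0.2,2,0,0,0]]]'
python3 -m inch '[[[0,0,0,0,0],[0,0,0,0,0]]]'
```

```text
time: 5.75
ee_pos: [0.4364, -0.2638, 0.2066]
orientation: [[-0.966, 0.259, 0.001], [0.259, 0.966, -0.001], [-0.001, -0.0, -1.0]]
ft_force: [0.5, -0.4, 0.9]
gripper_width: 0.0001
grasp_force: 0.0
time: 7.75
ee_pos: [0.5412, 0.3205, 0.2042]
orientation: [[-0.966, 0.258, -0.001], [0.258, 0.966, -0.0], [0.001, -0.0, -1.0]]
ft_force: [-1.6, -1.5, 0.7]
gripper_width: -0.0003
grasp_force: 0.0
time: 7.95
ee_pos: [0.5412, 0.3185, 0.2041]
orientation: [[-0.966, 0.258, -0.001], [0.258, 0.966, -0.001], [0.001, -0.001, -1.0]]
ft_force: [-0.2, 0.3, -0.5]
gripper_width: 0.0002
grasp_force: 0.0
```

Now over the key, within 2 mm. I'll descend to 0.069, then press with the end at about 0.060.

```bash
python3 -m inch '[[[-0.1,0.1,3,0,0],[0,0,3,0,0],[0,0,3,0,0],[0,0,2,0,0],[0,0,1.5,0,0],[0,0,0.6,0,0],[0,0,0.2,0,0],[0,0,0.1,0,0],[0,0,0,0,0]]]'
python3 -m inch '[[[0,0,0.15,0,0],[0,0,0.15,0,0],[0,0,0.15,0,0],[0,0,0.15,0,0],[0,0,0,0,0]]]'
```

```text
time: 8.85
ee_pos: [0.5431, 0.3195, 0.0712]
orientation: [[-0.966, 0.259, 0.001], [0.259, 0.966, 0.0], [-0.001, 0.001, -1.0]]
ft_force: [0.8, -0.7, 0.1]
gripper_width: 0.0001
grasp_force: 0.0
time: 9.35
ee_pos: [0.5428, 0.3195, 0.0643]
orientation: [[-0.966, 0.259, 0.0], [0.259, 0.966, 0.0], [-0.0, 0.0, -1.0]]
ft_force: [-0.9, 0.2, 0.8]
gripper_width: 0.0002
grasp_force: 0.8
```

```bash
python3 -m inch '[[[0,0,0.15,0,0],[0,0,0.15,0,0],[0,0,0.1,0,0],[0,0,0,0,0]]]'; python3 -m inch '[[[0,0,0.1,0,0],[0,0,0,0,0]]]'
```

```text
time: 9.75
ee_pos: [0.5428, 0.3195, 0.0601]
orientation: [[-0.966, 0.259, 0.0], [0.259, 0.966, 0.0], [-0.0, 0.0, -1.0]]
ft_force: [0.6, 1.1, 1.7]
gripper_width: -0.0002
grasp_force: 0.7
time: 9.95
ee_pos: [0.5428, 0.3195, 0.06]
orientation: [[-0.966, 0.259, 0.0], [0.259, 0.966, 0.0], [-0.0, 0.0, -1.0]]
ft_force: [-1.8, -0.2, 7.9]
gripper_width: -0.0001
grasp_force: 3.9
```

The end stop was felt at z=0.060, so the preamp key is fully in. Next is the rocker: tool shift -6.6 cm in x, -33.3 cm in y.

```bash
python3 -m inch '[[[0,0,-1,0,0],[0,0,-3,0,0],[0,0,-4,0,0],[0,0,-4,0,0],[0,0,-2,0,0],[-0.6,-3,0,0,0],[-0.6,-3,0,0,0],[-0.6,-3,0,0,0],[-0.6,-3,0,0,0],[-0.6,-3,0,0,0],[-0.6,-3,0,0,0],[-0.6,-3,0,0,0],[-0.6,-3,0,0,0],[-0.6,-3,0,0,0],[-0.6,-3,0,0,0],[-0.6,-3.3,0,0,0],[0,0,0,0,0],[0,0,0,0,0]]]'
python3 -m inch '[[[0,0,3,0,0],[0,0,3,0,0],[0,0,1.5,0,0],[0,0,0.5,0,0],[0,0,0,0,0],[0,0,0,0,0]]]'
```

```text
time: 11.75
ee_pos: [0.5201, -0.0196, 0.1995]
orientation: [[-0.966, 0.26, -0.0], [0.26, 0.966, 0.0], [0.0, 0.0, -1.0]]
ft_force: [-0.5, -0.3, 0.2]
gripper_width: -0.0001
grasp_force: 0.0
time: 12.35
ee_pos: [0.5208, -0.019, 0.1203]
orientation: [[-0.966, 0.258, 0.002], [0.258, 0.966, -0.0], [-0.002, 0.0, -1.0]]
ft_force: [0.0, 0.5, 0.4]
gripper_width: -0.0003
grasp_force: 0.0
```

```bash
python3 -m inch '[[[0,0,0.3,0,0],[0,0,0.3,0,0],[0,0,0.3,0,0],[0,0,0.2,0,0],[0,0,0.2,0,0],[0,0,0.2,0,0],[0,0,0.2,0,0],[0,0,0.2,0,0],[0,0,0.1,0,0],[0,0,0,0,0]]]'; python3 -m inch '[[[0,0,0.1,0,0],[0,0,0.1,0,0],[0,0,0,0,0]]]'
```

```text
time: 13.35
ee_pos: [0.52, -0.0192, 0.0991]
orientation: [[-0.966, 0.259, -0.001], [0.259, 0.966, 0.0], [0.001, -0.0, -1.0]]
ft_force: [-1.7, 1.4, 2.9]
gripper_width: -0.0006
grasp_force: 1.4
time: 13.65
ee_pos: [0.5202, -0.0192, 0.0985]
orientation: [[-0.966, 0.259, 0.0], [0.259, 0.966, -0.0], [-0.0, -0.0, -1.0]]
ft_force: [-8.3, 1.3, 16.6]
gripper_width: -0.0002
grasp_force: 8.6
```

The stop was felt with 16.6 N at the expected height. I'll retract and look.

```bash
python3 -m inch '[[[0,0,-1,0,0],[0,0,-3,0,0],[0,0,-4,0,0],[0,0,-4,0,0],[0,0,-3,0,0],[4,0,0,0,0],[4,0,0,0,0],[4,0,0,0,0],[4,0,0,0,0],[0,0,0,0,0],[0,0,0,0,0]]]'
python3 - <<'E'
from h import *
import pickle
a=pickle.load(open("scene.pkl","rb"))["img"]; b=cam("scene")["img"]
f=lambda i:cv2.resize(i[160:340,230:400,::-1],(400,424),interpolation=cv2.INTER_CUBIC)
cv2.imwrite("pics/end.png",np.hstack([f(a),f(b)]))
E
```

```text
time: 14.75
ee_pos: [0.366, 0.0221, 0.2479]
orientation: [[-0.966, 0.259, 0.002], [0.259, 0.966, -0.001], [-0.003, 0.0, -1.0]]
ft_force: [-0.0, -0.2, -0.1]
gripper_width: -0.0
grasp_force: 0.0
```

View pics/end.png

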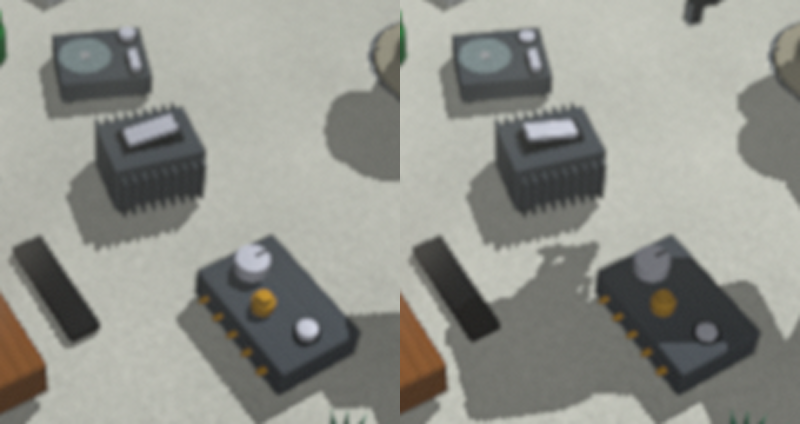

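Comparing before (left) and after (right): both round keys have sunk (528,36 and 706,330), the rocker is tilted over (550,130), the bar key is still out, and nothing has moved. I'm handing it in.

```bash
python3 -c "
from workcell import r
print(r.finish_job())"
```

```text
the job is handed in; nothing more can be done
None
```

I pressed the disc player key, the preamplifier key and the amplifier rocker in that order, each to its felt end stop; the final picture showed nothing else moved. The job is handed in, but no verdict was returned.

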